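Shut the filter drawer and crack the stuck dry-chest lid

ROBOT

A 6-joint arm with a two-finger parallel gripper is mounted at the origin on the work surface. World frame = base frame: x ahead of the robot, y to its left, z up, the work surface at z = 0. Lengths are in m, angles in degrees, forces in N, time in s.
With the tool pointing down it reaches from about 0.375 to 0.9 m from the base axis. Payload 3.1 kg.
Tool frame: the origin (TCP) lies at the very end of the fingers, on their centre line; the grasp point (between the pads) lies 19 mm behind it; z points along the fingers, y is the line along which they close (so a half turn about z gives the same grasp; the last joint's range is limited). The gripper opens to 87 mm and grips with 3 to 60 N. Pads are 19 mm wide; open, the fingers measure 117 mm over their backs; the gripper's body (75 mm by 190 mm) begins 51 mm behind the grasp point.
Start: joints at [55.606, 30.224, 82.088, -0, 67.689, -10.227], TCP at [0.256, 0.57, 0.223] pointing down, gripper open.
Joint ranges: [-176.69, 176.69], [-43.24, 126.21], [12.49, 139.97], [-82, 262], [0, 151.66], [-163.58, 163.58]. Speed limits (degrees/s): [159.86, 159.86, 180, 180, 180, 180].

INTERFACE

Orientations are given as a 3x3 rotation matrix whose columns are the frame's x, y, z axes.
In Python, from rig import * gives the robot as it stands.
- The arm moves only by the tool jog_arm, never from a script. Its arguments are lists of equal length, an entry for each row: "delta_pos": the shift along the world's x, y, z in cm, a list of three; "turn": the turn about the world's z in degrees; "grip": the closure, from 0 (fully open) to 1 (shut). In form: {"delta_pos": [[x, y, z], ...], "turn": [turn, ...], "grip": [grip, ...]}. A call has 1 to 12 rows; each row is the pose to reach, as a shift and turn from the pose commanded when the call began; what a row does not reach only later rows make up. A row lasts 1/8 s, in which the tool goes at most 62.5 mm and 10.7 degrees, less where a joint would pass 70% of its speed; a pose out of reach is approached as far as the arm can. A call with a gripper value outside its range is refused whole. The fingers move at their own pace and stop on an object; the grip force is fixed at half the most. Time passes only in rows, so rows that repeat a pose let the fingers close. It gives the time, the measured TCP pose, the force, the opening and the grip force at its end, in the units of the state.
- read_state(): the state, without advancing time (a new reading comes with each control period).
- capture(name): name is "scene" or "side" or "wrist"; returns a dict with "color" (384x512x3 uint8, blue, green, red), "fovy" (degrees; the focal length in pixels is half the picture's height over the tangent of half this angle, whatever the lens; pixels are square), "cx", "cy" (the principal point, pixels), "camera_from_world" (4x4, takes a point from world to camera coordinates). Camera axes: x right, y up, looking along -z (the intrinsics and any distortion apply to the point x, -y, -z); pixel columns grow to the right and rows downward; lengths in m; the calibration is good to about 2 mm. A picture is of the moment at which its call begins. There is no depth.
- hand_in(): hands the job in; it is judged then, once.
The state is a dict: "time_s": time; "joint_positions": joint angles; "qvel": joint speeds; "tau": joint torques, N m; "position": TCP position; "tcp_rot": TCP orientation; "force": force on the tool from outside, world axes, zero at the start; "moment": the same for the moment, N m; "opening": opening from 0.0 (shut) to 1.0 (fully open); "grasp_force": force on a finger pad.
Only numpy, scipy, OpenCV 4.12 (cv2) and the standard library are available. Lean on these libraries where they do the work, as an engineer would, in place of code of your own. Each camera call takes 0.05 s, during which the arm holds its last target. There are 200 camera calls.

TASK

I am about to slip a fresh humidity card into the lens dry chest without letting the damp in. Push its open filter drawer home until it clicks into its catch, then grip the lid by the bar pull on top, break it free of the sticky gasket without letting it fly up, and finish still holding it by the pull, slightly open: about 30 mm at the front edge. Leave the things standing around the chest where they are.

Things in the scene. Friction and masses are not known exactly. Their poses are not given: they have to be found in the camera images.
- chest: lens dry chest, a grey ribbed plastic case 220 deep (its x) by 320 wide (its y), rim 140 high, 158 with the black framed clear lid shut; it does not move. Origin at the table top under its centre; x points from its front (drawer, round hygrometer) to its back (lid hinge), y along its width, z up. The lid's hinge line runs along y at x = +115, z = 140. Both lid latches are already undone
- drawer (a joint): filter drawer in the lower front of the chest, how far it stands open in m: 0 is home, positive is out towards the chest's -x. It slides with about 1 N of drag; a ball catch gives a bump of 4 to 8 N about 15 to 6 mm before home, past which it draws the drawer in to within 1 mm of 0 against a hard stop. Short of the bump it stays where it is left
- drawer_pull (a point): the drawer's bar pull, a round steel bar 11 mm thick and 121 long along the chest's y on two posts 94 apart. Origin at the middle of the bar, 38 above the table and 35 in front of the drawer's face (145 in front of the chest's centre line when the drawer is home). The face above the drawer and the lid's edge (118 in front of the centre line) stand behind it
- lid (a joint): the lid's hinge, rad: 0 shut, growing as the front edge rises. The front edge lies 233 mm from the hinge line, so 30 mm open is 0.129. The gasket holds the shut lid: it takes 12 to 19 N straight up at the pull to start it, the pull of the seal falls away over the first 5 mm and after that only the lid's weight (1.5 to 4 N at the pull) remains; let go, it falls shut
- lid_pull (a point): the lid's bar pull, a round steel bar 11 mm thick and 131 long along the chest's y on two posts 102 apart, near the lid's front edge. Origin at the middle of the bar, with the lid shut 193 above the table, 35 above the lid's top, at x = -92 of the chest, 207 from the hinge line in x and 53 above it. Its axes are the chest's, turned with the lid
- photo_camera: black camera with its lens, 110 by 135, 104 high, standing near the front corner of the chest on its -y side; origin under its centre. A bystander
- flask: steel drinking flask, 70 across, 210 high, standing beside the chest at its +y side; origin under its centre. A bystander
- parts_box: shut clear snap box of puppet parts, 87 by 117, 43 high, lying in front of the flask (nearer the robot) at the chest's +y side; origin under its centre. A bystander

How it is judged (in metres and radians):
On the way, in this order (a step that is already met when the one before it is completed fails the run):
1. the filter drawer is pushed home past its catch (value of joint drawer below 0.003 m), for 0.2 s.
2. the lid, held by its pull, comes free of the gasket (value of joint lid above 0.04 rad and contact force between the fingers and lid_pull_bar above 1 N and value of joint drawer below 0.003 m), for 0.2 s.
At the end, for the whole second after the job is handed in: the drawer is home within 3 mm, the fingers hold the lid's pull and keep the lid still, its front edge 15 to 45 mm open (0.065 to 0.195 rad), and camera, flask and parts box are within 20 mm of where they stood (value of joint lid between 0.065 and 0.195 rad and velocity of joint lid between -0.05 and 0.05 rad/s and contact force between the fingers and lid_pull_bar above 1 N and value of joint drawer below 0.003 m and distance of each of photo_camera, flask, parts_box from where it was at the start of the episode below 0.02 m); the arm keeps its last pose, push and grip.
It fails at once if the lid flies up (more than 0.35 rad, about 80 mm at the front edge) (value of joint lid above 0.35 rad).
It fails at once if a bystander is pushed away or knocked over (distance of any of photo_camera, flask, parts_box from where it was at the start of the episode above 0.02 m or angle between flask's own z axis and vertical above 0.3 rad).
It also fails if it takes over 48 s, if anything falls off the work surface, if the arm or the gripper's body presses on something with over 40 N, if the wrist force passes 120 N, or if a joint passes its speed limit or range.

## Working session

There is one attempt and no reset: what is moved stays moved. The work goes in short steps, Python scripts to look and compute and a tool call to move; the robot and the scene stay as the last step left them, time stands still between calls to the robot, and variables do not carry over. Pictures are saved under pics/ and viewed, at most 10 in all, crops included, and the job is handed in when it is done.

Besides the shell and the picture viewer there is one more tool, called after "Call:" as name(argument=value, ...) on one line, values as JSON. jog_arm: Moves the arm, as the interface text tells. Its arguments: {"type":"object","properties":{"delta_pos":{"type":"array"},"turn":{"type":"array"},"grip":{"type":"array"}},"required":["delta_pos","turn","grip"]}

```bash
mkdir -p pics; ls
python3 - <<'E'
from rig import *
import cv2,pickle
d={}
for n in("scene","side","wrist"):
    c=capture(n); d[n]=c; cv2.imwrite(f"pics/{n}0.png",c["color"])
    print(n,c["fovy"],c["cx"],c["cy"],[k for k in c]); print(c["camera_from_world"])
pickle.dump(d,open("cap0.pkl","wb"))
s=read_state(); print(s)
E
```

```text
pics
scene 52.707599058237086 254.37674986547884 191.4811896702596 ['color', 'fovy', 'cx', 'cy', 'camera_from_world']
[[ 0.39474591 -0.91877469  0.00535967 -0.25335817]
 [ 0.87657789  0.37835134  0.29742473 -0.58530574]
 [-0.27529415 -0.11270903  0.95473023 -0.8769557 ]
 [ 0.          0.          0.          1.        ]]
side 47.35033818642164 251.59134560761927 189.8163556722788 ['color', 'fovy', 'cx', 'cy', 'camera_from_world']
[[ 0.57478469 -0.81830165 -0.00223035 -0.32993363]
 [ 0.77679758  0.54477065  0.31592794 -0.52436923]
 [-0.25730932 -0.18332307  0.94878057 -1.04040884]
 [ 0.          0.          0.          1.        ]]
wrist 71.3326967242113 258.2678984033776 189.4610990684163 ['color', 'fovy', 'cx', 'cy', 'camera_from_world']
[[ 0.41036694  0.91191836 -0.00196938 -0.62333869]
 [-0.87639586  0.39378293 -0.27724592  0.03187394]
 [-0.25205014  0.11549852  0.96079697 -0.39127553]
 [ 0.          0.          0.          1.        ]]
{'time_s': 0.15, 'joint_positions': array([ 5.56058221e+01,  3.02666241e+01,  8.21404463e+01, -1.78228143e-03,
        6.76907387e+01, -1.02301193e+01]), 'qvel': array([ 0.00194777, -0.02403864, -0.13798373,  0.05709766,  0.03755873,
        0.00311664]), 'tau': array([ 1.59350970e-03, -4.40429342e+01, -1.76843637e+01,  6.33879961e-02,
        5.52232435e-02, -1.06658272e-04]), 'position': array([0.25552162, 0.56974653, 0.22179246]), 'tcp_rot': array([[-9.12381794e-01,  4.09339197e-01, -9.40560244e-04],
       [ 4.09340185e-01,  9.12380722e-01, -1.42489863e-03],
       [ 2.74882172e-04, -1.68506068e-03, -9.99998543e-01]]), 'force': array([ 0.78056214, -0.70363896, -0.53795034]), 'moment': array([0.09302344, 0.01154607, 0.04512353]), 'grasp_force': 0.0, 'opening': 0.9968997308552628}
```

View pics/scene0.png

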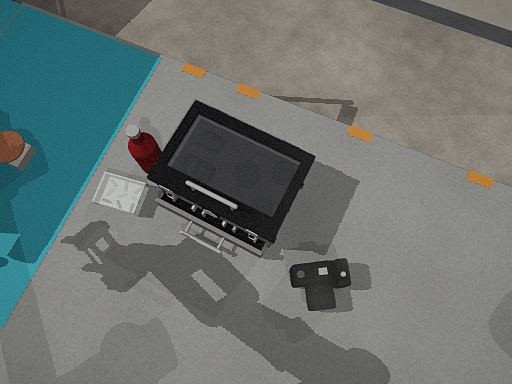

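View pics/side0.png

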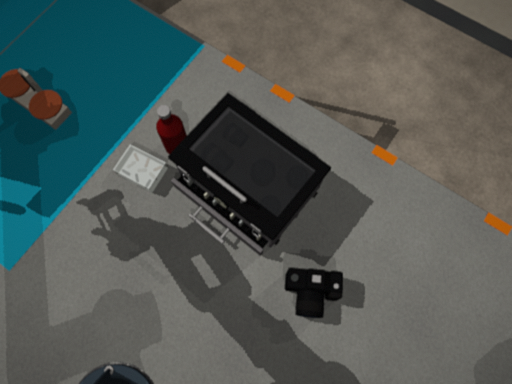

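Run:
```python
import cv2
a=cv2.imread("pics/scene0.png")[90:265,140:330]
cv2.imwrite("pics/sc.png",cv2.resize(a,None,fx=3.4,fy=3.4,interpolation=cv2.INTER_CUBIC))
a=cv2.imread("pics/side0.png")[85:260,160:350]
a=cv2.convertScaleAbs(a,alpha=1.4)
cv2.imwrite("pics/si.png",cv2.resize(a,None,fx=3.4,fy=3.4,interpolation=cv2.INTER_CUBIC))
```

```text
(no output)
```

View pics/sc.png

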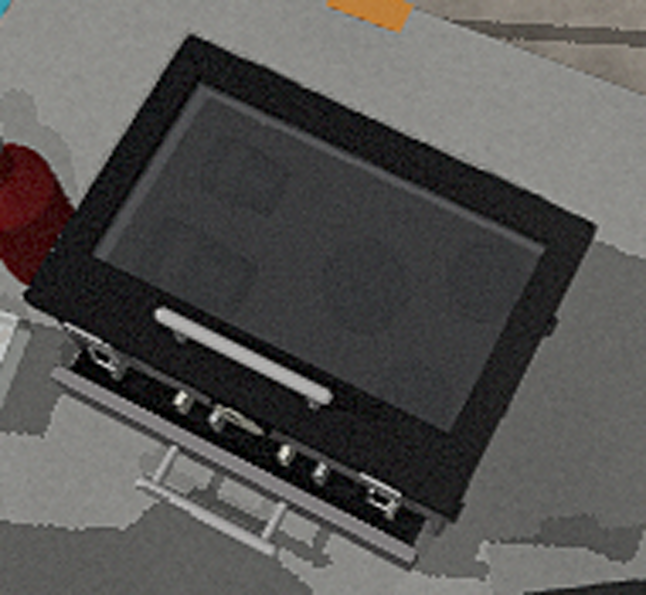

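View pics/si.png

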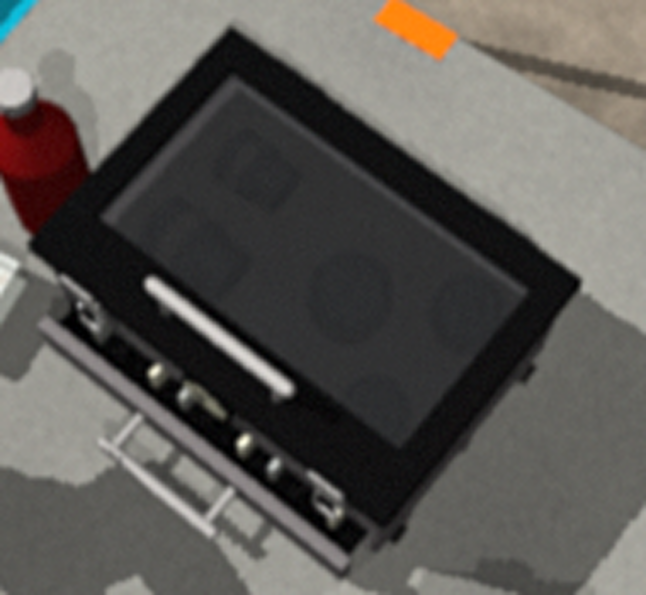

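```bash
cat > fit.py <<'E'
import numpy as np,pickle
from scipy.optimize import least_squares
d=pickle.load(open("cap0.pkl","rb"))
P={"scene":((140,90),[(155,315),(331,398),(137,484),(276,551),(193,37),(596,228),(458,520),(25,296)]),
"side":((160,85),[(147,284),(293,390),(101,442),(214,531),(232,26),(580,282),(382,528),(31,242)])}
def proj(n,X):
    c=d[n];T=c["camera_from_world"];p=X@T[:3,:3].T+T[:3,3]
    f=192/np.tan(np.radians(c["fovy"]/2))
    return np.c_[c["cx"]+f*p[:,0]/-p[:,2],c["cy"]-f*p[:,1]/-p[:,2]]
def pts(q):
    x,y,a,dr,w,xb=q
    L=np.array([[-.092,.0655,.193],[-.092,-.0655,.193],[-.145-dr,.0605,.038],[-.145-dr,-.0605,.038],
     [xb,w,.158],[xb,-w,.158],[-.118,-w,.158],[-.118,w,.158]])
    R=np.array([[np.cos(a),-np.sin(a),0],[np.sin(a),np.cos(a),0],[0,0,1]])
    return L@R.T+[x,y,0]
def res(q):
    return np.concatenate([(proj(n,pts(q))-((np.array(p)+.5)/3.4-.5+o)).ravel() for n,(o,p) in P.items()])
s=least_squares(res,[.6,.2,.05,.04,.165,.118],loss="soft_l1")
if __name__=="__main__":
    print(s.x,np.degrees(s.x[2]));print(res(s.x).reshape(2,8,2).round(1));print(pts(s.x).round(4))
    print(np.sqrt(np.diag(np.linalg.inv(s.jac.T@s.jac))))
E
python3 fit.py
```

```text
[ 0.65660302  0.06384922 -0.0752633   0.03560874  0.1638321   0.11118667] -4.312269641860811
[[[ 0.8 -1.1]
  [ 0.8  0.8]
  [ 0.  -1.2]
  [ 0.7  1.1]
  [-0.6 -0.6]
  [ 0.3 -0. ]
  [-2.6 -1.1]
  [-0.5  0.1]]

 [[ 0.1 -1.1]
  [ 0.1  1.6]
  [-0.9 -0.7]
  [ 0.8  1.9]
  [ 0.   0.5]
  [ 0.3  0.3]
  [-0.2 -0.3]
  [-1.3  0.5]]]
[[ 0.5698  0.1361  0.193 ]
 [ 0.5599  0.0055  0.193 ]
 [ 0.4811  0.1378  0.038 ]
 [ 0.472   0.0171  0.038 ]
 [ 0.7798  0.2189  0.158 ]
 [ 0.7552 -0.1079  0.158 ]
 [ 0.5266 -0.0906  0.158 ]
 [ 0.5513  0.2361  0.158 ]]
[0.00111828 0.00081608 0.0044039  0.00232318 0.0010577  0.00182969]
```

```bash
sed -i 's/^s=least.*/W=np.tile(np.repeat([1,1,1,1,1,1,.02,.02],2),2)\ns=least_squares(lambda q:np.r_[res(q)*W,(q[4]-.164)*100,(q[5]-.115)*100],[.6,.2,.05,.04,.165,.118],loss="soft_l1")/' fit.py; python3 fit.py
python3 - <<'E'
import pickle,cv2
c=pickle.load(open("cap0.pkl","rb"))["wrist"]["color"]
cv2.imwrite("pics/w0.png",c)
E
```

```text
[ 0.65599524  0.06451115 -0.07478025  0.03473709  0.16326979  0.11193585] -4.284592605196242
[[[ 0.5 -1. ]
  [ 0.4  0.9]
  [-0.1 -1.4]
  [ 0.5  0.9]
  [-0.6 -0.6]
  [-0.2 -0.3]
  [-3.1 -1.1]
  [-0.7  0.4]]

 [[-0.3 -1. ]
  [-0.3  1.6]
  [-1.  -0.8]
  [ 0.7  1.7]
  [ 0.   0.5]
  [-0.  -0.1]
  [-0.7 -0.5]
  [-1.5  0.7]]]
[[ 0.5691  0.1367  0.193 ]
 [ 0.5594  0.0061  0.193 ]
 [ 0.4813  0.1383  0.038 ]
 [ 0.4722  0.0176  0.038 ]
 [ 0.7798  0.219   0.158 ]
 [ 0.7554 -0.1067  0.158 ]
 [ 0.5261 -0.0895  0.158 ]
 [ 0.5505  0.2361  0.158 ]]
[0.00170706 0.00089506 0.00531853 0.00258472 0.0013544  0.00216737]
```

View pics/w0.png

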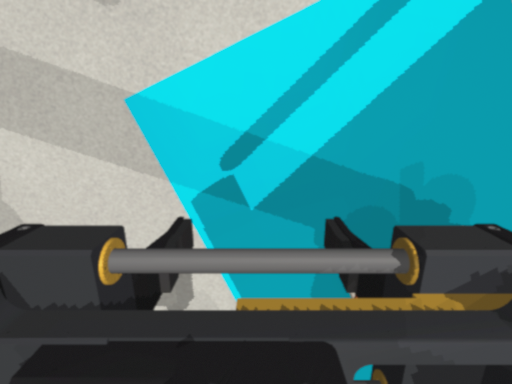

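```bash
cat >> fit.py <<'E'
def ray(n,u,v,z):
    c=d[n];T=c["camera_from_world"];f=192/np.tan(np.radians(c["fovy"]/2))
    r=T[:3,:3].T@np.array([(u-c["cx"])/f,-(v-c["cy"])/f,-1]);o=-T[:3,:3].T@T[:3,3]
    return o+r*(z-o[2])/r[2]
if __name__=="__main__":
    for n,(o,p) in P.items():
        for i,z in zip(range(4),(.193,.193,.038,.038)):
            u,v=(np.array(p[i])+.5)/3.4-.5+o; print(n,i,ray(n,u,v,z).round(4))
    for t,u,v,z in(("cam",322,272,.08),("camlens",320,308,.05),("camL",291,265,.09),("box",120,193,.043),("flaskcap",131,131,.21)):print(t,ray("scene",u,v,z).round(3))
    for t,u,v,z in(("cam",315,280,.08),("camL",287,272,.09),("flaskcap",165,111,.21)):print(t,ray("side",u,v,z).round(3))
E
python3 fit.py|tail -16
```

```text
scene 0 [0.5666 0.1366 0.193 ]
scene 1 [0.5609 0.0077 0.193 ]
scene 2 [0.4782 0.1364 0.038 ]
scene 3 [0.4738 0.0197 0.038 ]
side 0 [0.5675 0.1346 0.193 ]
side 1 [0.5629 0.0078 0.193 ]
side 2 [0.4809 0.1347 0.038 ]
side 3 [0.4748 0.0217 0.038 ]
cam [ 0.52  -0.226  0.08 ]
camlens [ 0.444 -0.255  0.05 ]
camL [ 0.505 -0.152  0.09 ]
box [0.508 0.325 0.043]
flaskcap [0.624 0.299 0.21 ]
cam [ 0.52  -0.225  0.08 ]
camL [ 0.496 -0.159  0.09 ]
flaskcap [0.629 0.293 0.21 ]
```

Call:
jog_arm(delta_pos=[[0.5,-2,0],[2,-6,0],[4,-11,0],[6,-16.5,0],[8,-22,0],[10,-27.5,0],[12,-33,0],[14,-38.5,0],[16,-43.5,0],[17.3,-47,0],[18,-48.9,0],[18,-48.9,0]], turn=[1,3,6,9,12,15,17,19,20,20.5,20.5,20.5], grip=[1,1,1,1,1,1,1,1,1,1,1,1])

```text
time_s: 1.65
position: [0.4363, 0.0802, 0.2225]
tcp_rot: [[-0.998, 0.067, 0.0], [0.067, 0.998, 0.0], [-0.0, 0.0, -1.0]]
force: [0.6, -0.3, -0.4]
opening: 0.005
grasp_force: 0.0
```

Run:
```python
from rig import *
import cv2
c=capture("wrist");cv2.imwrite("pics/w1.png",c["color"])
import pickle;pickle.dump(c,open("w1.pkl","wb"))
s=read_state();print(s["position"],s["tcp_rot"],s["force"],s["opening"])
```

```text
[0.43561939 0.08109062 0.22239461] [[-9.97841752e-01  6.56608160e-02 -7.03271743e-04]
 [ 6.56604899e-02  9.97841908e-01  4.77182511e-04]
 [ 7.33086210e-04  4.29975465e-04 -9.99999639e-01]] [ 0.08807808  0.16577092 -0.92541356] 0.001106567467844416
```

View pics/w1.png

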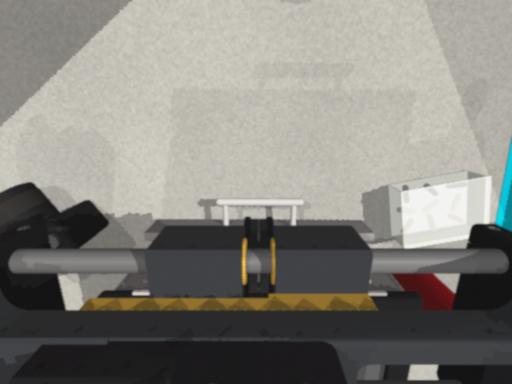

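Run:
```python
import pickle,fit
fit.d["w"]=pickle.load(open("w1.pkl","rb"))
for u,v in((217,203),(304,203),(260,203)):print(fit.ray("w",u,v,.038).round(4))
```

```text
[0.4745 0.0208 0.038 ]
[0.4826 0.1395 0.038 ]
[0.4785 0.0795 0.038 ]
```

Call:
jog_arm(delta_pos=[[0,0,-4],[0,0,-10],[0,-0.1,-15],[0,-0.1,-18],[0,-0.1,-19],[0,-0.1,-19],[1,-0.15,-19],[2,-0.2,-19],[2.7,-0.25,-19],[3.2,-0.3,-19],[3.6,-0.3,-19],[4,-0.3,-19]], turn=[0,0,0,0,0,0,0,0,0,0,0,0], grip=[1,1,1,1,1,1,1,1,1,1,1,1])

```text
time_s: 3.2
position: [0.4756, 0.0781, 0.0325]
tcp_rot: [[-0.998, 0.064, -0.001], [0.064, 0.998, -0.0], [0.001, -0.0, -1.0]]
force: [-0.6, 0.3, 0.4]
opening: 0.011
grasp_force: 0.6
```

Call:
jog_arm(delta_pos=[[0.3,0,0],[0.6,0,0],[0.8,-0.05,0],[1.0,-0.05,0],[1.2,-0.1,0],[1.4,-0.1,0],[1.6,-0.1,0],[1.6,-0.1,0]], turn=[0,0,0,0,0,0,0,0], grip=[1,1,1,1,1,1,1,1])

```text
time_s: 4.2
position: [0.4942, 0.077, 0.0328]
tcp_rot: [[-0.998, 0.064, 0.005], [0.064, 0.998, -0.0], [-0.005, -0.0, -1.0]]
force: [0.6, -0.3, -1.4]
opening: 0.004
grasp_force: 0.0
```

Run:
```python
from rig import *
import cv2
a=capture("scene")["color"][90:265,140:330];b=capture("side")["color"][85:260,160:350]
import numpy as np
cv2.imwrite("pics/p2.png",cv2.resize(np.hstack([a,b]),None,fx=2.1,fy=2.1,interpolation=cv2.INTER_CUBIC))
print(read_state()["force"])
```

```text
[-0.68854167  0.5353628  -0.61983108]
```

View pics/p2.png

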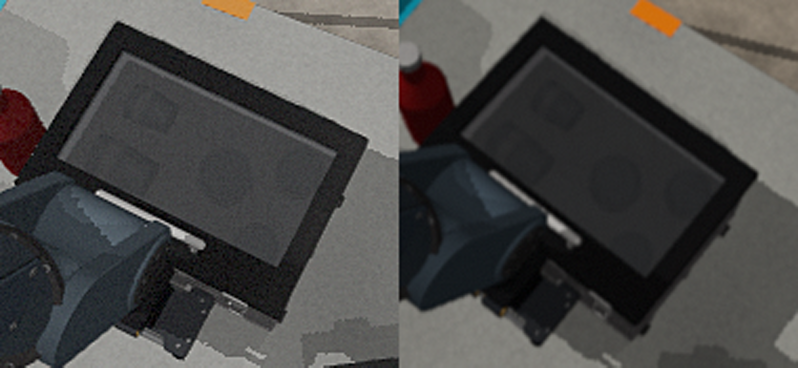

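Call:
jog_arm(delta_pos=[[0.15,0,0],[0.3,0,0],[0.45,0,0],[0.55,0,0]], turn=[0,0,0,0], grip=[1,1,1,1])

```text
time_s: 4.8
position: [0.4958, 0.0772, 0.0325]
tcp_rot: [[-0.998, 0.064, -0.003], [0.064, 0.998, 0.0], [0.003, -0.0, -1.0]]
force: [-3.8, -0.7, 2.5]
opening: 0.004
grasp_force: 1.8
```

Call:
jog_arm(delta_pos=[[0.15,0,0],[0.3,0,0],[0.3,0,0]], turn=[0,0,0], grip=[1,1,1])

```text
time_s: 5.18
position: [0.4959, 0.0773, 0.0322]
tcp_rot: [[-0.998, 0.063, -0.009], [0.063, 0.998, 0.0], [0.009, -0.0, -1.0]]
force: [-6.8, -1.4, 5.0]
opening: 0.004
grasp_force: 3.6
```

Call:
jog_arm(delta_pos=[[0.2,0,0],[0.4,0,0],[0.5,0,0]], turn=[0,0,0], grip=[1,1,1])

```text
time_s: 5.55
position: [0.4961, 0.0775, 0.032]
tcp_rot: [[-0.998, 0.063, -0.019], [0.063, 0.998, 0.0], [0.019, -0.001, -1.0]]
force: [-14.5, -3.1, 11.1]
opening: 0.009
grasp_force: 7.1
```

Call:
jog_arm(delta_pos=[[-2,0.1,0],[-5,0.3,0],[-9,0.4,0],[-9,0.4,4],[-9,0.4,10],[-9,0.4,16],[-9,0.4,21],[-8,0.2,24],[-6,0,25],[-6,0,25]], turn=[0,0,0,0,8,18,28,38,48,56], grip=[1,1,1,1,0,0,0,0,0,0])

```text
time_s: 6.8
position: [0.4486, 0.0769, 0.2844]
tcp_rot: [[-0.607, -0.794, 0.008], [-0.794, 0.607, -0.0], [-0.004, -0.006, -1.0]]
force: [-1.1, 1.0, -0.9]
opening: 0.604
grasp_force: 0.0
```

Run:
```python
from rig import *
import cv2,pickle,numpy as np
c=capture("wrist");pickle.dump(c,open("w2.pkl","wb"))
e=capture("scene")["color"]
cv2.imwrite("pics/w2.png",np.hstack([cv2.resize(c["color"],(400,300)),cv2.resize(e[90:265,140:330],(400,300))]))
s=read_state();print(s["position"],s["joint_positions"],s["tcp_rot"])
```

```text
[0.44637453 0.07718993 0.28304126] [-4.38156887e+00  1.22014163e+01  1.01223528e+02  1.36273679e-02
  6.64169321e+01 -1.46701329e+02] [[-6.11326840e-01 -7.91373383e-01  2.76837570e-03]
 [-7.91376404e-01  6.11329197e-01  6.49789928e-06]
 [-1.69753116e-03 -2.18685487e-03 -9.99996168e-01]]
```

View pics/w2.png

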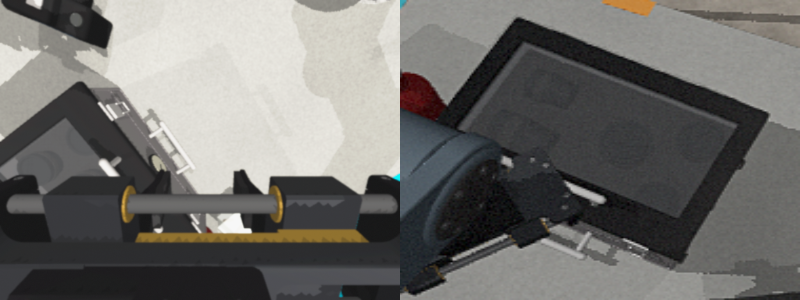

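Run:
```python
import pickle,fit
fit.d["w"]=pickle.load(open("w2.pkl","rb"))
for u,v in((150,125),(191,173)):print(fit.ray("w",u*1.28,v*1.28,.038).round(4))
```

```text
[0.5274 0.0104 0.038 ]
[0.5264 0.1397 0.038 ]
```

Call:
jog_arm(delta_pos=[[0,0,0],[0,0,0],[0,0,0],[0,0,0],[0,0,0],[0,0,0],[0,0,0],[0,0,0],[0,0,0],[0,0,0],[0,0,0],[0,0,0]], turn=[-6,-16,-26,-36,-46,-56,-66,-76,-86,-96,-106,-116], grip=[0,0,0,0,0,0,0,0,0,0,0,0])

```text
time_s: 8.4
position: [0.4454, 0.0773, 0.2823]
tcp_rot: [[-0.436, 0.9, 0.0], [0.9, 0.436, 0.0], [-0.0, 0.0, -1.0]]
force: [0.4, 0.7, 0.1]
opening: 0.996
grasp_force: 0.0
```

Call:
jog_arm(delta_pos=[[0,0,0],[0,0,0],[0,0,0],[1,0,0],[2,0,0],[2,0,0]], turn=[-10,-20,-29.6,-29.6,-29.6,-29.6], grip=[0,0,0,0,0,0])

```text
time_s: 9.15
position: [0.4667, 0.0771, 0.2825]
tcp_rot: [[0.056, 0.998, 0.001], [0.998, -0.056, -0.0], [0.0, 0.001, -1.0]]
force: [-0.1, 0.1, 0.4]
opening: 0.995
grasp_force: 0.0
```

Run:
```python
from rig import *
import cv2,pickle,numpy as np
c=capture("wrist");pickle.dump(c,open("w3.pkl","wb"))
cv2.imwrite("pics/w3.png",c["color"])
s=read_state();print(s["position"],s["joint_positions"],s["tcp_rot"])
```

```text
[0.46584833 0.0771783  0.28235609] [-4.18852747e+00  1.39880519e+01  9.88067072e+01 -6.03801119e-04
  6.72175743e+01 -9.56060405e-01] [[ 5.63831937e-02  9.98409179e-01 -2.15392340e-04]
 [ 9.98409202e-01 -5.63831937e-02  6.03190509e-06]
 [-6.12219859e-06 -2.15389792e-04 -9.99999977e-01]]
```

View pics/w3.png

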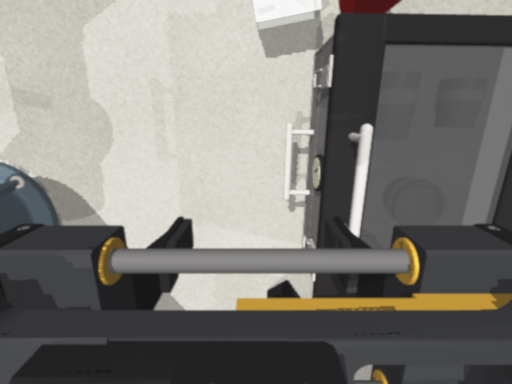

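Run:
```python
import pickle,fit
fit.d["w"]=pickle.load(open("w3.pkl","rb"))
for u,v,z in((289.5,125,.038),(287.5,200,.038),(367,127,.193),(355.5,233,.193)):print(fit.ray("w",u,v,z).round(4))
```

```text
[0.5151 0.1322 0.038 ]
[0.509  0.0157 0.038 ]
[0.5686 0.1343 0.193 ]
[0.5627 0.0283 0.193 ]
```

Call:
jog_arm(delta_pos=[[3,-0.2,0],[7,-0.5,0],[9.5,-0.7,0],[9.9,-0.7,-2],[9.9,-0.7,-5],[9.9,-0.7,-8],[9.9,-0.7,-10],[9.9,-0.7,-10.8],[9.9,-0.7,-10.8],[9.9,-0.7,-10.8]], turn=[0,0,0,0,0,0,0,0,0,0], grip=[0,0,0,0,0,0,0,0,0,0])

```text
time_s: 10.45
position: [0.5651, 0.0702, 0.1755]
tcp_rot: [[0.057, 0.998, 0.002], [0.998, -0.057, -0.0], [-0.0, 0.002, -1.0]]
force: [-0.1, 1.5, 0.0]
opening: 0.996
grasp_force: 0.0
```

Call:
jog_arm(delta_pos=[[0,0,0],[0,0,0],[0,0,0],[0,0,0],[0,0,0],[0,0,0],[0,0,0],[0,0,0]], turn=[0,0,0,0,0,0,0,0], grip=[0.5,0.8,1,1,1,1,1,1])

```text
time_s: 11.45
position: [0.5643, 0.0702, 0.1745]
tcp_rot: [[0.057, 0.998, -0.0], [0.998, -0.057, 0.0], [0.0, -0.0, -1.0]]
force: [0.1, -0.1, 0.4]
opening: 0.173
grasp_force: 0.0
```

Still closing (15 mm gap); hold a bit more.

Call:
jog_arm(delta_pos=[[0,0,0],[0,0,0],[0,0,0]], turn=[0,0,0], grip=[1,1,1])

```text
time_s: 11.82
position: [0.5648, 0.0702, 0.1746]
tcp_rot: [[0.057, 0.998, 0.001], [0.998, -0.057, 0.0], [0.0, 0.001, -1.0]]
force: [1.2, -0.5, -2.1]
opening: 0.114
grasp_force: 30.0
```

Call:
jog_arm(delta_pos=[[0,0,0.1],[0,0,0.2],[0,0,0.3],[0,0,0.4],[0,0,0.5],[0,0,0.6],[0,0,0.6]], turn=[0,0,0,0,0,0,0], grip=[1,1,1,1,1,1,1])

```text
time_s: 12.7
position: [0.5665, 0.0701, 0.1806]
tcp_rot: [[0.057, 0.998, 0.004], [0.998, -0.057, -0.0], [0.0, 0.004, -1.0]]
force: [6.0, 0.5, -5.5]
opening: 0.111
grasp_force: 30.0
```

Call:
jog_arm(delta_pos=[[0.2,0,0.15],[0.25,0,0.3],[0.3,0,0.5],[0.35,0,0.7],[0.45,0,0.9],[0.5,0,1.1],[0.6,0,1.4],[0.7,0,1.7],[0.8,0,1.9],[0.85,0,2.0],[0.85,0,2.0],[0.85,0,2.0]], turn=[0,0,0,0,0,0,0,0,0,0,0,0], grip=[1,1,1,1,1,1,1,1,1,1,1,1])

```text
time_s: 14.2
position: [0.5731, 0.0696, 0.2005]
tcp_rot: [[0.057, 0.998, 0.001], [0.998, -0.057, -0.001], [-0.001, 0.001, -1.0]]
force: [5.7, -1.6, -5.1]
opening: 0.113
grasp_force: 30.0
```

Run:
```python
from rig import *
import cv2,pickle,numpy as np
c=capture("wrist");e=capture("scene")["color"]
cv2.imwrite("pics/w4.png",np.hstack([cv2.resize(c["color"],(400,300)),cv2.resize(e[80:320,80:400],(400,300))]))
s=read_state();print(s["position"],s["force"],s["grasp_force"],s["opening"])
```

```text
[0.57306019 0.06959893 0.20051899] [ 4.59201236 -2.22742146 -5.00607745] 30.018330216407776 0.11526347781456342
```

View pics/w4.png

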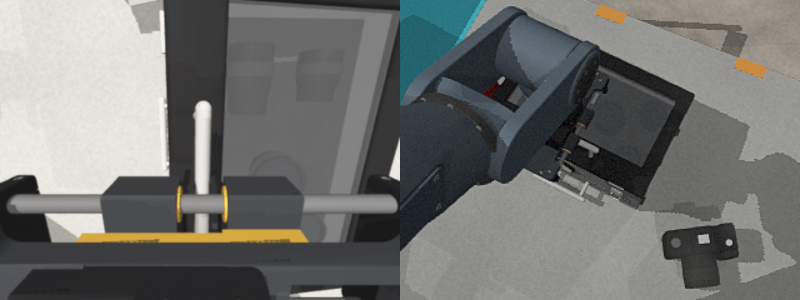

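Call:
jog_arm(delta_pos=[[0,0,0],[0,0,0],[0,0,0],[0,0,0]], turn=[0,0,0,0], grip=[1,1,1,1])

```text
time_s: 14.8
position: [0.5731, 0.0696, 0.2005]
tcp_rot: [[0.057, 0.998, 0.001], [0.998, -0.057, -0.001], [-0.001, 0.001, -1.0]]
force: [4.8, -2.5, -5.8]
opening: 0.113
grasp_force: 30.0
```

```bash
python3 -c "
from rig import *
print(read_state()['position']);print(hand_in())"
```

```text
[0.57308113 0.06957749 0.20053438]
the job is handed in; nothing more can be done
None
```

I handed the job in at about 15 s, but no verdict came back: the drawer was pushed in to its hard stop, and the lid is held by its pull about 30 mm open, inferred from the gripper rising 26 mm; nothing standing around was touched as far as I could tell.

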